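# Hang and lock a tool rail on the slotted bench rack

## Task

Hang the tool rail (the bar with two hook tabs on its back) on the bench rack: put both tabs into the slots of the two uprights, push it in and then down until it is fully home and both spring bolts have snapped over the tabs, and let go. The exact height of the slots is not known, so feel for them and do not force anything; leave the blank bar and the rest of the bench as they are.

Things in the scene. Friction and masses are not known exactly. Their poses are not given: they have to be found in the camera images.
- rail: the tool rail: aluminium bar 24 (x) x 220 (y) x 62 (z) mm standing on edge on the bench, about 0.45 kg. Origin: centre of its underside; z up, x to its back, which starts roughly towards world +x. Two steel hook tabs on the back, at y = +-85 mm; on the front four round pegs reach to x = -36 mm at y = +-60 and +-95 mm, z 31 mm. Grip it across its thickness at the middle, free for |y| < 50 mm
- rail_tab (a point): underside of the neck of the rail's tab at y = +85 mm, at its root: x 12, y 85, z 34 mm in the rail's frame. Each tab is 9 mm wide (y) and 19 mm high: a neck (z 34 to 42 mm) runs back from the bar (x 12 mm) and ends in a lip 6 mm thick (x 17.5 to 23.5 mm) that hangs down to z 23 mm
- rack: rack fixed on the bench. Origin: at bench height in the plane of its two uprights' front faces, midway between them; z up, y along the row, x away from the side where the rail hangs: the rail comes in along +x, its axes parallel to the rack's. Uprights: steel strips 4 mm thick (x 0 to 4), 44 mm wide, at y = +-85 mm, open between, each with one open slot near its top and a spring bolt behind it
- slot_nominal (a point): nominal middle of the lower edges of the slots: x 0, y 0, z 160 mm of the rack. Slots: 14 mm wide, 22.5 mm high, centred at y = +-85 mm; strips end 31 mm above the edge. The uprights are clamped at a height that is NOT measured: both edges really lie together up to 10 mm above or below this point. Feel for it: press the tabs lightly on the strips, try higher or lower until they go in
- seat_nominal (a point): nominal place of the rail's origin when home: x -12, y 0, z 126 mm of the rack (true z up to 10 mm off, with the slots). Tabs enter while the rail's origin is 23 to 19.5 mm under the true edge; push in until the bar is flush with the strips, then down until the necks sit on the edges, origin 34 mm under them. Bending limit: 60 N between rail and rack, the bolts' own 8 to 16 N included, so stop well below it
- bolt_left (a joint): spring bolt behind the slot at y = +85 mm of the rack, in m: 0 = forward (no tab there, or snapped over the top of a tab that is fully down: locked), about 0.0055 = pushed back by a tab in the slot but not fully down. It resists with 2 to 4 N, pushes the rail outwards until the lips are down behind the strips, and rubs: pushing down takes 3 to 15 N in all
- bolt_right (a joint): spring bolt behind the slot at y = -85 mm of the rack, in m: 0 = forward (no tab there, or snapped over the top of a tab that is fully down: locked), about 0.0055 = pushed back by a tab in the slot but not fully down. It resists with 2 to 4 N, pushes the rail outwards until the lips are down behind the strips, and rubs: pushing down takes 3 to 15 N in all
- blank_bar: plain aluminium bar 24 x 220 x 62 mm standing on edge on the bench, the same bar as the rail but without tabs or pegs: not the one to hang, leave it alone. Origin: centre of its underside
- lamp_a: yellow domed lamp, 98 mm across, 165 mm tall, bystander; origin: centre of its underside
- lamp_b: another such lamp, bystander
- lamp_c: another such lamp, bystander
- screwdriver: screwdriver lying on the bench, bystander
- wrench: wrench lying on the bench, bystander
- reflector: shallow aluminium bowl 80 mm across, 35 mm high, bystander
- screw_tray: grey tray 100 x 140 x 35 mm, bystander
Things that resemble listed ones, but are neither listed nor needed, are in the scene too. Leave any red look-alike of the rail alone.

How it is judged:
By the outcome, as a careful person would: the job done as asked, in the order asked, and still so for the second after the job is handed in, with the robot touching nothing.
It also fails if it takes over 67 s, if anything falls off the work surface, if the arm or the gripper's body presses on something with over 40 N, if the wrist force passes 120 N, or if a joint passes its speed limit or range.

## Robot

A 6-joint arm with a two-finger parallel gripper is mounted at the origin on the work surface. World frame = base frame: x ahead of the robot, y to its left, z up, the work surface at z = 0. Lengths are in m, angles in rad, forces in N, time in s.
With the tool pointing down it reaches from about 0.25 to 0.775 m from the base axis. Payload 4 kg.
Tool frame: the origin (TCP) lies at the very end of the fingers, on their centre line; the grasp point (between the pads) lies 19 mm behind it; z points along the fingers, y is the direction in which the jaws open and shut (so a half turn about z gives the same grasp; the last joint's range is limited). The gripper opens to 94 mm and grips with 3 to 60 N. Pads are 16 mm wide; open, the fingers measure 119 mm over their backs; the gripper's body (75 mm by 177 mm) begins 78 mm behind the grasp point.
Start: joints at [1.1, 0.087, 1.371, -0, 1.684, -0.103], TCP at [0.198, 0.513, 0.179] pointing down, gripper open.
Joint ranges: [-3.1, 3.1], [-0.76, 2.03], [0.27, 2.55], [-1.08, 4.22], [0.17, 2.65], [-2.57, 2.57]. Speed limits (rad/s): [2.79, 2.79, 3.14, 3.14, 3.14, 3.14].

## Interface

Orientations are given as [roll, pitch, yaw] about the fixed x, y, z axes, in that order (R = Rz(yaw) Ry(pitch) Rx(roll)).
In Python, from bench import robot, snapshot, models gives the robot as it stands.
- The arm moves only by the tool arm_command, never from a script. Its argument "commands" is text: rows parted by semicolons, each of 7 numbers parted by spaces: the shift along the tool's x, y, z in mm, then the turn, a rotation vector about the tool's x, y, z in degrees, then the opening, from 0 (shut) to 1 (fully open). In form: tx ty tz rx ry rz hand; .... A call has 1 to 12 rows; each row shifts and turns the pose as measured when the row begins, along the tool's axes as they then stand; what a row does not reach is not made up. A row lasts 1/8 s, in which the tool goes at most 62.5 mm and 10.7 degrees, less where a joint would pass 70% of its speed; a pose out of reach is approached as far as the arm can. A call is refused whole if a number of a shift passes 62.5 or a number of a turn 10.7, either way. A call with a gripper value outside its range is refused whole. The fingers move at their own pace and stop on an object; the grip force is fixed at half the most. Time passes only in rows, so rows that do not move let the fingers close. It gives the time, the measured TCP pose, the force and the opening at its end, in the units of the state.
- robot.get_obs(): the state, without advancing time (a new reading comes with each control period).
- snapshot(name): name is "scene" or "top"; returns a dict with "img" (480x640x3 uint8, blue, green, red), "camera_matrix" (3x3 intrinsics, pixels), "dist" ([k1, k2, p1, p2, k3] as OpenCV has them; the pictures are not rectified), "origin" and "rotation" of the camera in the world. Camera axes: x right, y down, z forward; pixel columns grow to the right and rows downward; lengths in m; the calibration is good to about 2 mm. A picture is of the moment at which its call begins. There is no depth.
- robot.close_job(): hands the job in, once; it reports no verdict.
Trained networks look in a picture, given as the dict that the camera call returned (one of the last four; its "shot" number tells which), for a name from the list of things; names that differ only in an ending like _2 or _b are one class to them, and where a whole thing is asked for, a point or a joint stands for the part that bears it (a point fixed in the world has none). Each returns a list of dicts, best first, with "conf" (0 to 1); they miss things now and then, are a little off and sometimes report something else, mostly with a low value. They report only what shows in the picture. A call takes as long as a camera call. They do not tell look-alikes from the thing itself.
- models.spot_in(query, picture): "bbox" ([left, top, width, height] as shares, 0 to 1, of the picture: columns of its width, rows of its height, round what is visible of it).
- models.tip_of(query, picture): "centre" ([column, row] as shares, 0 to 1, of the picture: columns of its width, rows of its height: a listed point, or the origin of a listed thing).
The state is a dict: "time": time; "joint_positions": joint angles; "qvel": joint speeds; "joint_torque": joint torques, N m; "tool_pos": TCP position; "ee_rot": TCP orientation; "wrist_force": force on the tool from outside, world axes, zero at the start; "wrist_torque": the same for the moment, N m; "width": finger opening in m.
Only numpy, scipy, OpenCV 4.12 (cv2) and the standard library are available. Lean on these libraries where they do the work, as an engineer would, in place of code of your own. Each camera call takes 0.05 s, during which the arm holds its last target. There are 200 camera calls.

## Working session

There is one attempt and no reset: what is moved stays moved. The work goes in short steps, Python scripts to look and compute and a tool call to move; the robot and the scene stay as the last step left them, time stands still between calls to the robot, and variables do not carry over. Pictures are saved under pics/ and viewed, about 8 in all and at most 12, crops included, and the job is handed in when it is done.

Besides the shell and the picture viewer there is one more tool, called after ">>>" by a JSON object that holds its "op" and its "data", one argument or row to a line. arm_command: Moves the arm, as the interface text tells. Its arguments: {"type":"object","properties":{"commands":{"type":"string"}},"required":["commands"]}

```bash
mkdir -p pics; ls
cat > h.py <<'E'
import numpy as np, cv2
from bench import robot, snapshot, models
def ray(s,c):
    K=np.array(s["camera_matrix"]);d=np.array(s["dist"])
    p=cv2.undistortPoints(np.array([[c]],float),K,d)[0,0]
    r=np.array(s["rotation"])@np.array([p[0],p[1],1.]);return np.array(s["origin"]),r
def onz(s,c,z):
    o,r=ray(s,c);return o+r*(z-o[2])/r[2]
def proj(s,P):
    R=np.array(s["rotation"]);o=np.array(s["origin"])
    rv=cv2.Rodrigues(R.T)[0]
    return cv2.projectPoints(np.array(P,float).reshape(-1,3),rv,-R.T@o,np.array(s["camera_matrix"]),np.array(s["dist"]))[0][:,0]
E
python3 - <<'E'
from h import *
for n in("scene","top"):
    s=snapshot(n);cv2.imwrite(f"pics/{n}0.png",s["img"]);print(n,np.round(s["origin"],3),np.round(s["rotation"],3).tolist())
    for q in("rail","rail_tab","rack","blank_bar","bolt_left","lamp_a"):
        for m,k in((models.spot_in,"bbox"),(models.tip_of,"centre")):
            try:
                for r in m(q,s)[:4]: print(q,k,np.round(np.array(r[k])*([640,480]*(len(r[k])//2)),1),round(r["conf"],2))
            except Exception as e: print(q,k,e)
print(robot.get_obs())
E
```

```text
pics
scene [ 1.31  -0.582  1.026] [-2.3, -0.018, 0.996]
rail bbox [219.7 274.1  88.3  38.7] 0.65
rail bbox [320.1 179.9  43.8  51.8] 0.62
rail bbox [201.9 320.2  46.3  66.1] 0.58
rail bbox [294.2 233.7  17.6  20.2] 0.55
rail centre [262.5 299.8] 0.83
rail centre [346.8 213.2] 0.76
rail_tab bbox [317.7 181.9  47.4  47.4] 0.85
rail_tab bbox [220.  269.9  82.6  44.3] 0.79
rail_tab bbox [328.5 267.6  18.6  25.3] 0.6
rail_tab centre [358.6 192.9] 0.9
rail_tab centre [296.7 286.9] 0.86
rack bbox [298.5 238.5 112.5 124.3] 0.75
rack bbox [128.9 259.7  63.4  43.8] 0.38
rack centre [342.1 306.4] 0.66
rack centre [374.7 250.7] 0.6
blank_bar bbox [344.7 223.   66.2  43.6] 0.77
blank_bar centre [374.8 251.5] 0.93
bolt_left centre it knows: blank_bar, lamp, rack, rail, rail_tab, reflector, screw_tray, screwdriver, seat_nominal, slot_nominal, wrench
lamp_a bbox [444.9 211.7  37.8  55.5] 0.83
lamp_a bbox [131.7 291.5  44.9  63.4] 0.61
lamp_a bbox [202.  319.7  48.   69.1] 0.56
lamp_a centre [160.8 339.2] 0.79
lamp_a centre [460.1 256.4] 0.74
lamp_a centre [228.9 366.8] 0.66
top [ 0.277 -0.015  1.249
[... 896 characters left out ...]
 0.55
{'time': 1.2, 'joint_positions': array([ 1.09988632e+00,  8.72367934e-02,  1.37069739e+00,  1.80600564e-05,
        1.68357555e+00, -1.03061703e-01]), 'qvel': array([-7.50591732e-05,  1.44919160e-03, -1.59932978e-03,  2.02475803e-03,
        1.14360504e-03,  4.24132834e-04]), 'joint_torque': array([ 3.48801427e-05, -3.40034151e+01, -3.02607286e+01,  7.17346463e-02,
        2.37417617e-02,  2.77855094e-05]), 'tool_pos': array([0.19777795, 0.51324454, 0.17928707]), 'ee_rot': array([ 3.14150833e+00, -9.31911429e-06,  2.77374638e+00]), 'wrist_force': array([-0.06591443, -0.0488842 ,  0.33810641]), 'wrist_torque': array([-0.0229825 , -0.03028103, -0.01633616]), 'width': 0.09385941705120815}
```

View both.

View pics/scene0.png

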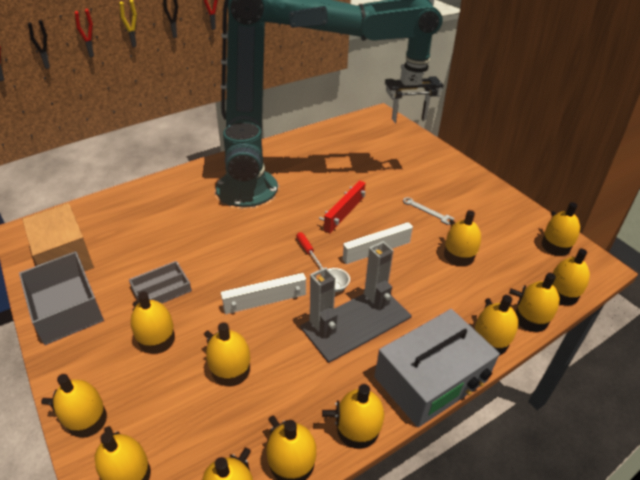

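View pics/top0.png

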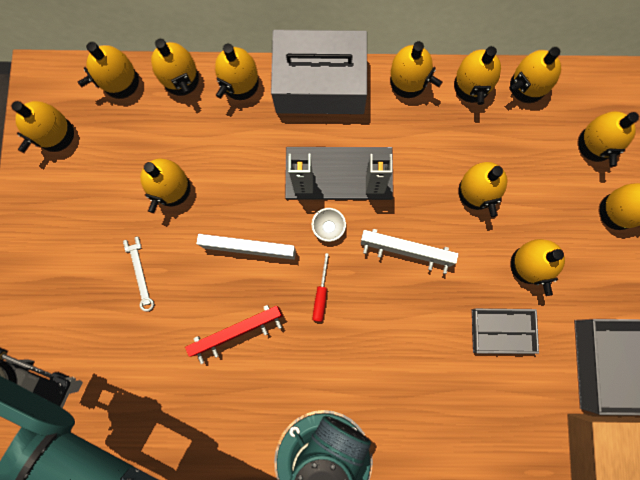

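Candidates for the rail: white bar with pegs at top (409,250), plain white bar (246,248) = blank, red bar with pegs (236,331) = look-alike. By description the pegged aluminium bar at (409,250) is the rail. I'll check it in a close crop together with the rack.

```bash
python3 - <<'E'
import re
t=open('h.py').read()
t=t.replace('def ray','from scipy.spatial.transform import Rotation as Ro\ndef RM(s): return Ro.from_euler("xyz",s["rotation"]).as_matrix()\ndef ray').replace('np.array(s["rotation"])','RM(s)')
open('h.py','w').write(t)
E
python3 - <<'E'
from h import *
s=snapshot("top")
print(np.array(s["camera_matrix"]).tolist(),s["dist"], np.array(s["rotation"]).shape)
im=cv2.resize(s["img"][140:280,280:470],None,fx=4,fy=4,interpolation=cv2.INTER_CUBIC)
cv2.imwrite("pics/crop1.png",im)
for q in("rail","rack","rail_tab","slot_nominal","seat_nominal"):
    for r in models.tip_of(q,s)[:3]: 
        c=np.array(r["centre"])*[640,480]; print(q,np.round(c,1),round(r["conf"],2),onz(s,c,0).round(3))
E
```

```text
[[530.4032094963546, 0.0, 331.2085651285395], [0.0, 530.4032094963546, 248.5934591705403], [0.0, 0.0, 1.0]] [0.00826681 0.         0.         0.         0.        ] (3,)
rail [406.5 251.1] 0.85 [ 0.476 -0.192  0.   ]
rail [236.2 330.9] 0.6 [0.284 0.206 0.   ]
rack [336.6 194.8] 0.85 [ 0.613 -0.024  0.   ]
rail_tab [194.9 343.9] 0.69 [0.253 0.301 0.   ]
rail_tab [370.5 231.3] 0.6 [ 0.523 -0.106  0.   ]
slot_nominal [341.3 178. ] 0.6 [ 0.655 -0.035  0.   ]
slot_nominal [140.4 274.5] 0.24 [0.413 0.438 0.   ]
seat_nominal [339.3 183.5] 0.98 [ 0.641 -0.031  0.   ]
```

View pics/crop1.png

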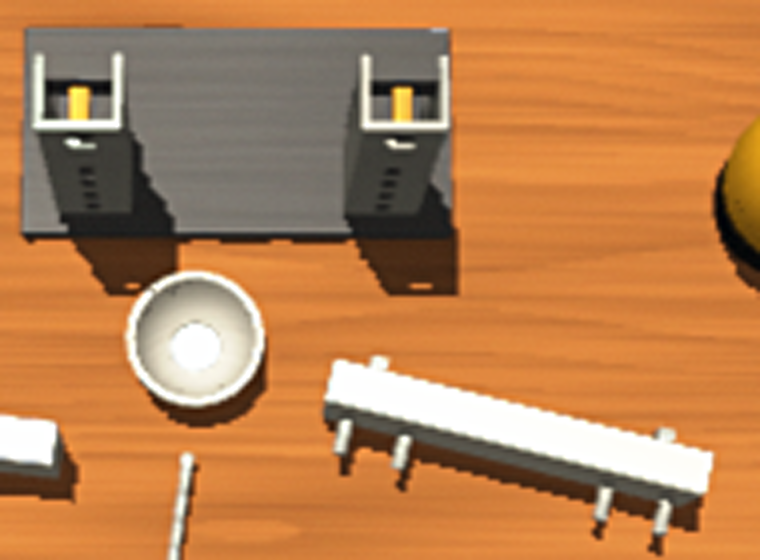

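Crop shows the white bar with four front pegs and two back tabs, (327–713, 360–500): this is the rail; the rack's uprights' front feet are at y≈212 and tops at y≈129 in the crop.

Run:
```python
from h import *
from scipy.optimize import least_squares
s=snapshot("top")
f=lambda c:(np.array(c,float)+.5)/4-.5+[280,140]
# rail
C=[((334,360),(12,110,62)),((713,452),(12,-110,62)),((706,492),(-12,-110,62)),((327,403),(-12,110,62)),((372,356),(23.5,85,36)),((666,430),(23.5,-85,38)),((344,472),(-36,95,31)),((401,468),(-36,60,31)),((600,517),(-36,-60,31)),((659,537),(-36,-95,31))]
px=np.array([f(a) for a,_ in C]);M=np.array([b for _,b in C])/1000
def P(v,M): return np.c_[np.cos(v[2])*M[:,0]-np.sin(v[2])*M[:,1]+v[0],np.sin(v[2])*M[:,0]+np.cos(v[2])*M[:,1]+v[1],M[:,2]]
r=least_squares(lambda v:(proj(s,P(v,M))-px).ravel(),[.48,-.19,-.2],loss="soft_l1")
print("rail",r.x.round(4),np.degrees(r.x[2]).round(2),r.fun.reshape(-1,2).round(1).tolist())
# rack
F=[((62,212),(0,107,6)),((132,212),(0,63,6)),((345,213),(0,-63,6)),((415,213),(0,-107,6))]
T=[((35,130),(0,107,0)),((125,130),(0,63,0)),((361,128),(0,-63,0)),((449,128),(0,-107,0))]
for a,b in F: print(onz(s,f(a),.006).round(4))
for z in(.181,.191,.201): print(z,[onz(s,f(a),z).round(4).tolist() for a,b in T])
px=np.array([f(a) for a,_ in F+T]);M=np.array([b for _,b in F+T])/1000
def g(v):
    m=M.copy();m[4:,2]=v[3];return (proj(s,P(v,m))-px).ravel()
r=least_squares(g,[.6,-.02,0,.19]);print("rack",r.x.round(4),np.degrees(r.x[2]).round(2),r.fun.round(1))
s2=snapshot("scene")
im=cv2.resize(s2["img"][230:370,290:420],None,fx=4,fy=4,interpolation=cv2.INTER_CUBIC)
for z in np.array([.181,.191,.201]):
    for q in proj(s2,P(r.x,np.array([(0,.107,z),(0,.063,z),(0,-.063,z),(0,-.107,z)]))):
        c=(q-[290,230]+.5)*4-.5;cv2.circle(im,tuple(np.int32(c.round())),2,(0,0,255),-1)
cv2.imwrite("pics/crop2.png",im)
```

```text
rail [ 0.4774 -0.1904 -0.2275] -13.04 [[0.4, 0.4], [0.3, -0.1], [-0.0, 0.1], [-0.3, -0.3], [1.8, 1.3], [0.0, -0.3], [-1.3, -3.8], [-0.9, 0.7], [0.0, 0.6], [0.1, -0.9]]
[0.6152 0.076  0.006 ]
[0.6157 0.0337 0.006 ]
[ 0.6165 -0.0949  0.006 ]
[ 0.6169 -0.1372  0.006 ]
0.181 [[0.6116, 0.0782, 0.181], [0.6121, 0.0312, 0.181], [0.6145, -0.092, 0.181], [0.615, -0.1379, 0.181]]
0.191 [[0.6085, 0.0773, 0.191], [0.609, 0.0308, 0.191], [0.6114, -0.0913, 0.191], [0.6119, -0.1368, 0.191]]
0.201 [[0.6053, 0.0764, 0.201], [0.6058, 0.0303, 0.201], [0.6082, -0.0906, 0.201], [0.6087, -0.1356, 0.201]]
rack [ 0.6158 -0.0304  0.0128  0.1738] 0.73 [-0.3  0.3  0.5  0.3 -0.6 -0.1  0.1 -0.1  1.1 -0.2 -0.5 -0.3  0.4  0.1
 -0.7  0.1]
```

View pics/crop2.png

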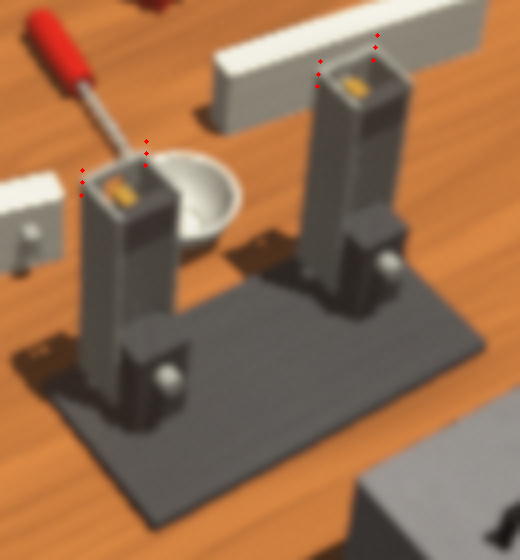

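```bash
cat >> h.py <<'E'
def plan(p,yaw,n,hand,start=None):
    o=robot.get_obs();R=Ro.from_euler("xyz",o["ee_rot"]);x=np.array(o["tool_pos"])
    G=Ro.from_euler("xyz",[np.pi,0,yaw]);w=(R.inv()*G).as_rotvec()
    d=(np.array(p)-x)/n;rows=[]
    for i in range(n):
        Ri=R*Ro.from_rotvec(w*i/n);t=Ri.inv().apply(d)*1000
        rows.append(" ".join(f"{v:.1f}" for v in [*t,*np.degrees(w/n)])+f" {hand}")
    print("; ".join(rows))
def st():
    o=robot.get_obs();print(round(o["time"],2),np.round(o["tool_pos"],4),np.degrees(o["ee_rot"]).round(2),o["wrist_force"].round(1),o["wrist_torque"].round(2),round(o["width"],4))
E
python3 -c "
from h import *
plan([.4774,-.1904,.16],np.radians(76.96),14,1)"
```

```text
-36.7 -39.7 1.4 0.0 -0.0 5.9 1; -40.6 -35.8 1.4 0.0 -0.0 5.9 1; -44.0 -31.4 1.4 0.0 -0.0 5.9 1; -47.0 -26.8 1.4 0.0 -0.0 5.9 1; -49.5 -21.9 1.4 0.0 -0.0 5.9 1; -51.4 -16.7 1.4 0.0 -0.0 5.9 1; -52.9 -11.4 1.4 0.0 -0.0 5.9 1; -53.8 -5.9 1.4 0.0 -0.0 5.9 1; -54.1 -0.4 1.4 0.0 -0.0 5.9 1; -53.8 5.1 1.4 0.0 -0.0 5.9 1; -53.0 10.6 1.4 0.0 -0.0 5.9 1; -51.7 15.9 1.4 0.0 -0.0 5.9 1; -49.8 21.1 1.4 0.0 -0.0 5.9 1; -47.4 26.1 1.4 0.0 -0.0 5.9 1
```

>>> {"op": "arm_command", "data": {
  "commands": "-37 -40 1 0 0 5.9 1; -41 -36 1 0 0 5.9 1; -44 -31 1 0 0 5.9 1; -47 -27 1 0 0 5.9 1; -50 -22 1 0 0 5.9 1; -51 -17 1 0 0 5.9 1; -53 -11 1 0 0 5.9 1; -54 -6 1 0 0 5.9 1; -54 0 1 0 0 5.9 1; -54 5 1 0 0 5.9 1; -53 11 1 0 0 5.9 1; -52 16 1 0 0 5.9 1"
}}

```text
time: 3.1
tool_pos: [0.4331, -0.1114, 0.1693]
ee_rot: [3.13, -0.002, 1.505]
wrist_force: [0.2, 0.2, 0.7]
width: 0.0941
```

```bash
python3 -c "
from h import *
st();plan([.4774,-.1904,.13],np.radians(76.96),4,1)"
```

```text
3.1 [ 0.4331 -0.1114  0.1693] [ 1.7932e+02 -1.1000e-01  8.6220e+01] [0.2 0.2 0.7] [-0.04 -0.01 -0.02] 0.0941
-19.0 12.2 9.9 0.2 -0.0 2.3 1; -18.5 13.0 9.9 0.2 -0.0 2.3 1; -17.9 13.8 9.9 0.2 -0.0 2.3 1; -17.4 14.5 9.9 0.2 -0.0 2.3 1
```

>>> {"op": "arm_command", "data": {
  "commands": "-19 12 10 0.2 0 2.3 1; -18.5 13 10 0.2 0 2.3 1; -18 14 10 0.2 0 2.3 1; -17 14.5 10 0.2 0 2.3 1; 0 0 0 0 0 0 1"
}}

```text
time: 3.72
tool_pos: [0.4784, -0.1974, 0.1282]
ee_rot: [-3.139, -0.003, 1.331]
wrist_force: [-0.3, 0.2, -0.0]
width: 0.0938
```

Run:
```python
from h import *
st();plan([.4774,-.1904,.018],np.radians(76.96),4,1)
s=snapshot("top");cv2.imwrite("pics/crop3.png",cv2.resize(s["img"][140:290,290:490],None,fx=4,fy=4,interpolation=cv2.INTER_CUBIC))
```

```text
3.73 [ 0.4784 -0.1974  0.1282] [-1.7984e+02 -1.4000e-01  7.6260e+01] [-0.3  0.2 -0. ] [-0.11  0.07 -0.02] 0.0938
1.6 -0.6 27.6 -0.0 -0.0 -0.2 1; 1.6 -0.6 27.6 -0.0 -0.0 -0.2 1; 1.6 -0.6 27.6 -0.0 -0.0 -0.2 1; 1.6 -0.6 27.6 -0.0 -0.0 -0.2 1
```

View pics/crop3.png

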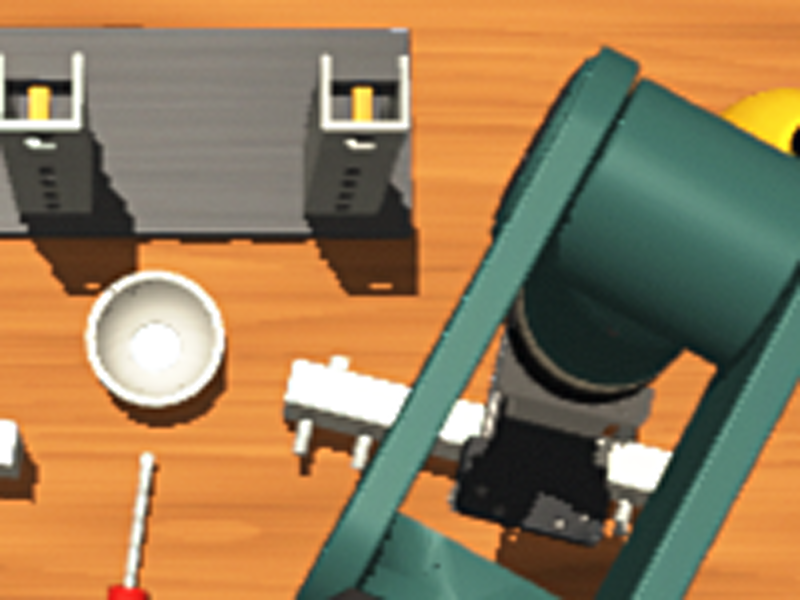

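The gripper straddles the rail's middle (fingers near crop (545,420)); the rail has not moved. Descend and close.

>>> {"op": "arm_command", "data": {
  "commands": "1.6 -0.6 28 0 0 -0.2 1; 1.6 -0.6 28 0 0 -0.2 1; 1.6 -0.6 28 0 0 -0.2 1; 1.6 -0.6 25 0 0 -0.2 1; 0 0 0 0 0 0 1"
}}

```text
time: 4.4
tool_pos: [0.4788, -0.1864, 0.0226]
ee_rot: [3.136, -0.002, 1.353]
wrist_force: [0.5, -0.4, 0.2]
width: 0.094
```

Run:
```python
from h import *
st();plan([.4774,-.1904,.018],np.radians(76.96),1,1)
```

```text
4.4 [ 0.4788 -0.1864  0.0226] [ 1.7965e+02 -1.3000e-01  7.7500e+01] [ 0.5 -0.4  0.2] [-0.07  0.05 -0.03] 0.094
-4.3 -0.5 4.5 0.3 -0.1 0.5 1
```

>>> {"op": "arm_command", "data": {
  "commands": "-4 -0.5 4.5 0.3 0 0.5 1; 0 0 0 0 0 0 1; 0 0 0 0 0 0 0; 0 0 0 0 0 0 0; 0 0 0 0 0 0 0; 0 0 0 0 0 0 0; 0 0 0 0 0 0 0; 0 0 0 0 0 0 0"
}}

```text
time: 5.4
tool_pos: [0.4805, -0.1916, 0.0233]
ee_rot: [3.132, -0.0, 1.344]
wrist_force: [0.0, -0.5, 0.8]
width: 0.037
```

Run:
```python
from h import *
st();plan([.4774,-.1904,.06],np.radians(76.96),2,0)
```

```text
5.4 [ 0.4805 -0.1916  0.0233] [179.47  -0.    77.01] [ 0.  -0.5  0.8] [-0.03  0.1  -0.01] 0.037
0.2 -1.5 -18.4 0.3 -0.0 0.0 0; 0.2 -1.5 -18.4 0.3 -0.0 0.0 0
```

>>> {"op": "arm_command", "data": {
  "commands": "0 -2 6 0.5 0 0 0; 0 0 0 0 0 0 0; 0 0 0 0 0 0 0; 0 0 0 0 0 0 0"
}}

```text
time: 5.9
tool_pos: [0.4781, -0.1909, 0.0163]
ee_rot: [-3.14, -0.0, 1.344]
wrist_force: [1.0, 0.2, 0.3]
width: 0.0236
```

Run:
```python
from h import *
st()
```

```text
5.9 [ 0.4781 -0.1909  0.0163] [-1.7993e+02 -2.0000e-02  7.7010e+01] [1.  0.2 0.3] [-0.05  0.05  0.01] 0.0236
```

>>> {"op": "arm_command", "data": {
  "commands": "0 0 -20 0 0 0 0; 0 0 -20 0 0 0 0; 0 0 -20 0 0 0 0; 0 0 -15 0 0 0 0; 0 0 0 0 0 0 0; 0 0 0 0 0 0 0"
}}

```text
time: 6.65
tool_pos: [0.4734, -0.1884, 0.0862]
ee_rot: [-3.126, -0.004, 1.344]
wrist_force: [-0.6, 0.2, -4.3]
width: 0.0237
```

Run:
```python
from h import *
st()
s=snapshot("scene")
im=s["img"];a=cv2.resize(im[262:290,300:350],None,fx=14,fy=14,interpolation=cv2.INTER_CUBIC);b=cv2.resize(im[236:264,360:410],None,fx=14,fy=14,interpolation=cv2.INTER_CUBIC)
# grid lines each 10 px
cv2.imwrite("pics/crop4.png",cv2.resize(np.vstack([a,b]),None,fx=.75,fy=.75,interpolation=cv2.INTER_AREA))
plan([.566,-.031,.150],np.radians(90.7),8,0)
```

```text
6.65 [ 0.4734 -0.1884  0.0862] [-179.1    -0.24   77.01] [-0.6  0.2 -4.3] [-0.08  0.07  0.01] 0.0237
21.8 6.7 -8.0 -0.1 -0.0 -1.7 0; 21.6 7.4 -8.0 -0.1 -0.0 -1.7 0; 21.4 8.0 -8.0 -0.1 -0.0 -1.7 0; 21.1 8.7 -8.0 -0.1 -0.0 -1.7 0; 20.8 9.3 -8.0 -0.1 -0.0 -1.7 0; 20.5 10.0 -8.0 -0.1 -0.0 -1.7 0; 20.2 10.6 -8.0 -0.1 -0.0 -1.7 0; 19.9 11.2 -8.0 -0.1 -0.0 -1.7 0
```

View pics/crop4.png

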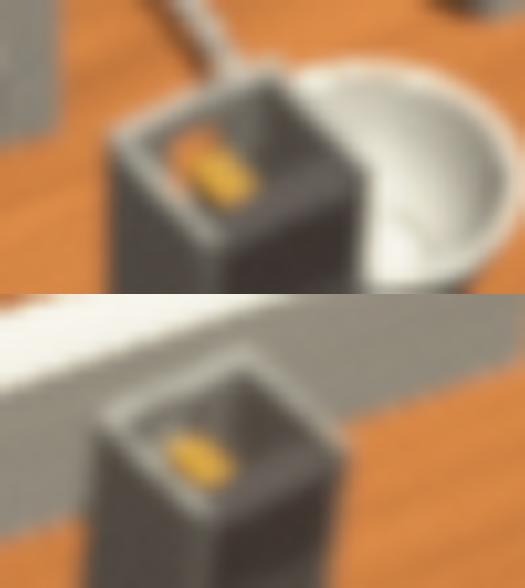

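The crop shows the tops of both uprights from behind; front-top corners at about (110,132),(275,65) for the right one and (97,410),(245,345) for the left one.

>>> {"op": "arm_command", "data": {
  "commands": "22 7 -8 0 0 -1.7 0; 22 7 -8 0 0 -1.7 0; 21 8 -8 0 0 -1.7 0; 21 9 -8 0 0 -1.7 0; 21 9 -8 0 0 -1.7 0; 20 10 -8 0 0 -1.7 0"
}}

```text
time: 7.45
tool_pos: [0.5403, -0.0675, 0.1273]
ee_rot: [-3.113, -0.01, 1.524]
wrist_force: [0.1, 0.1, -4.0]
width: 0.0235
```

Run:
```python
from h import *
from scipy.optimize import least_squares
st()
plan([.566,-.031,.150],np.radians(90.7),4,0)
s=snapshot("top");s2=snapshot("scene")
f=lambda c:(np.array(c,float)+.5)/4-.5+[280,140]
T=np.array([f(a) for a in((35,130),(125,130),(361,128),(449,128))])
S=np.array([(382.8,240.4-1e-9)]*0+[(368.7,246.5)]*0+[(0,0)]*0+[(382.8,240.4),(368.7,246.5),(325.7,267.7),(310,274.1)])
# scene order: y=+107,+63,-63,-107 is right..left
Y=np.array([.107,.063,-.063,-.107])
P=lambda v:np.c_[v[0]-np.sin(v[2])*Y,v[1]+np.cos(v[2])*Y,np.full(4,v[3])]
r=least_squares(lambda v:np.r_[(proj(s,P(v))-T).ravel(),(proj(s2,P(v))-S).ravel()],[.615,-.03,.012,.19],loss="soft_l1")
print(r.x.round(4),np.degrees(r.x[2]),r.fun.reshape(-1,2).round(1).tolist())
```

```text
7.45 [ 0.5403 -0.0675  0.1273] [-178.38   -0.59   87.31] [ 0.1  0.1 -4. ] [-0.08 -0.01 -0.04] 0.0235
9.5 5.8 -5.8 -0.4 -0.2 -0.8 0; 9.4 6.0 -5.7 -0.4 -0.2 -0.8 0; 9.3 6.2 -5.7 -0.4 -0.2 -0.8 0; 9.2 6.4 -5.7 -0.4 -0.2 -0.8 0
[ 0.611  -0.0291  0.0185  0.1895] 1.0627149063413484 [[-0.2, -0.0], [-1.5, -0.2], [0.3, -0.1], [-0.4, -0.3], [-0.4, 0.1], [-0.4, 0.6], [-0.3, -0.7], [-0.5, 0.2]]
```

>>> {"op": "arm_command", "data": {
  "commands": "9.5 6 -6 -0.4 -0.2 -0.8 0; 9.5 6 -6 -0.4 -0.2 -0.8 0; 9 6 -6 -0.4 -0.2 -0.8 0; 9 6 -6 -0.4 -0.2 -0.8 0; 0 0 0 0 0 0 0; 0 0 0 0 0 0 0"
}}

```text
time: 8.3
tool_pos: [0.567, -0.0287, 0.1517]
ee_rot: [3.141, 0.003, 1.584]
wrist_force: [-0.3, -0.7, -3.8]
width: 0.0237
```

Run:
```python
from h import *
st()
plan([.575,-.0303,.1525],np.radians(90.9),2,0)
```

```text
8.3 [ 0.567  -0.0287  0.1517] [179.96   0.19  90.75] [-0.3 -0.7 -3.8] [-0.07  0.15 -0.04] 0.0237
-0.8 4.0 -0.4 0.0 0.1 -0.1 0; -0.8 4.0 -0.4 0.0 0.1 -0.1 0
```

>>> {"op": "arm_command", "data": {
  "commands": "-0.8 4 -0.4 0 0.1 0 0; -0.8 4 -0.4 0 0.1 0 0; 0 0 0 0 0 0 0; 0 0 0 0 0 0 0"
}}

```text
time: 8.8
tool_pos: [0.5751, -0.0314, 0.1517]
ee_rot: [-3.141, -0.0, 1.582]
wrist_force: [-0.4, 0.1, -3.8]
width: 0.0238
```

Run:
```python
from h import *
st()
s=snapshot("top");s2=snapshot("scene")
a=cv2.resize(s["img"][150:220,275:405],None,fx=6,fy=6,interpolation=cv2.INTER_CUBIC)[:,:780]
b=cv2.resize(s2["img"][225:325,290:420],None,fx=6,fy=6,interpolation=cv2.INTER_CUBIC)
cv2.imwrite("pics/crop5.png",cv2.resize(np.vstack([a]),None,fx=1,fy=1));cv2.imwrite("pics/crop6.png",b)
```

```text
8.8 [ 0.5751 -0.0314  0.1517] [-1.7996e+02 -1.0000e-02  9.0660e+01] [-0.4  0.1 -3.8] [-0.04  0.06  0.05] 0.0238
```

View pics/crop5.png

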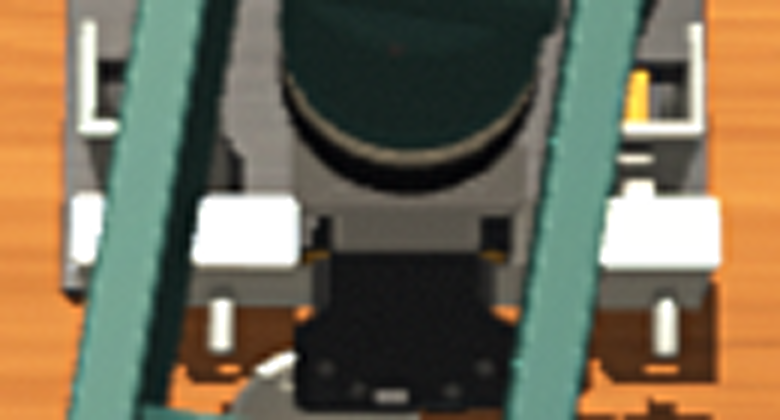

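View pics/crop6.png

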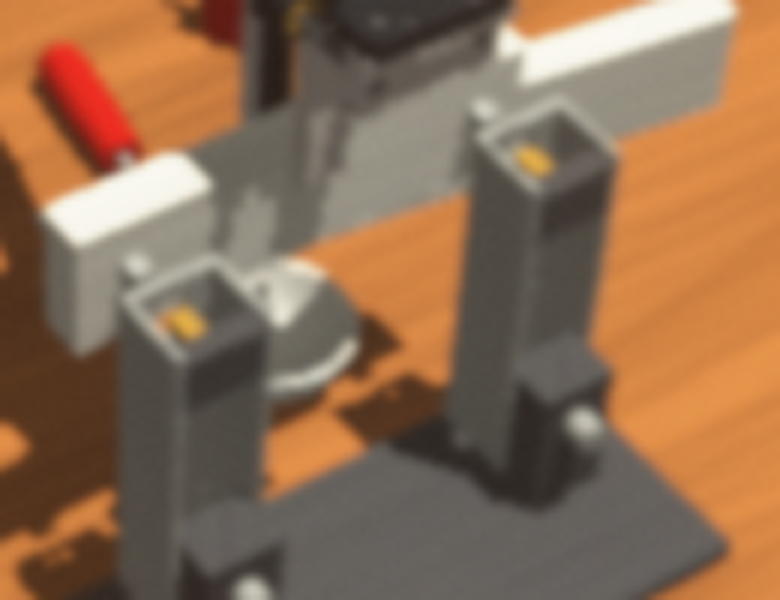

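Run:
```python
from h import *
s=snapshot("top")
f=lambda c:(np.array(c,float)+.5)/6-.5+[275,150]
for n,c,z in(("railR",(720,262),.1974),("railL",(69,262),.1974),("railRback",(719,200),.1974),("railLback",(77,198),.1974),("rackR",(704,133),.1895),("rackL",(79,133),.1895),("tabR L",(621,187),.177),("tabR R",(655,187),.177),("slot patch",(654,158),.159),("pegL",(221,350),.1664),("pegR",(665,352),.1664)):print(n,onz(s,f(c),z).round(4))
```

```text
railR [ 0.5641 -0.1413  0.1974]
railL [0.5617 0.0804 0.1974]
railRback [ 0.5859 -0.1411  0.1974]
railLback [0.5842 0.0782 0.1974]
rackR [ 0.6121 -0.1371  0.1895]
rackL [0.6097 0.0787 0.1895]
tabR L [ 0.5962 -0.1094  0.177 ]
tabR R [ 0.5963 -0.1213  0.177 ]
slot patch [ 0.6123 -0.1228  0.159 ]
pegL [0.539  0.0294 0.1664]
pegR [ 0.54   -0.1255  0.1664]
```

>>> {"op": "arm_command", "data": {
  "commands": "0.7 4 -1.5 0 0 -0.2 0; 0.5 4 -0.5 0 0 0 0; 0 0 0 0 0 0 0; 0 0 0 0 0 0 0"
}}

```text
time: 9.45
tool_pos: [0.5838, -0.0297, 0.1541]
ee_rot: [-3.141, -0.0, 1.587]
wrist_force: [-0.7, 0.4, -4.6]
width: 0.0236
```

>>> {"op": "arm_command", "data": {
  "commands": "0 2 0 0 0 0 0; 0 2 0 0 0 0 0; 0 0 0 0 0 0 0"
}}

```text
time: 9.82
tool_pos: [0.5879, -0.0296, 0.154]
ee_rot: [-3.141, -0.0, 1.587]
wrist_force: [-0.2, -0.3, -4.8]
width: 0.0242
```

>>> {"op": "arm_command", "data": {
  "commands": "0 2 0 0 0 0 0; 0 0 0 0 0 0 0; 0 2 0 0 0 0 0; 0 0 0 0 0 0 0"
}}

```text
time: 10.32
tool_pos: [0.5921, -0.0295, 0.1539]
ee_rot: [-3.141, -0.0, 1.587]
wrist_force: [0.2, 0.6, -4.3]
width: 0.0238
```

>>> {"op": "arm_command", "data": {
  "commands": "0 1.5 0 0 0 0 0; 0 0 0 0 0 0 0; 0 1.5 0 0 0 0 0; 0 0 0 0 0 0 0"
}}

```text
time: 10.82
tool_pos: [0.5944, -0.0295, 0.154]
ee_rot: [-3.139, -0.0, 1.586]
wrist_force: [-0.2, 0.3, -3.5]
width: 0.0235
```

>>> {"op": "arm_command", "data": {
  "commands": "0 2 0 0 0 0 0; 0 0 0 0 0 0 0"
}}

```text
time: 11.08
tool_pos: [0.5944, -0.0295, 0.1541]
ee_rot: [-3.134, -0.0, 1.586]
wrist_force: [-3.2, 0.2, -2.6]
width: 0.0243
```

```bash
python3 -c "
from h import *
st()"
```

```text
11.07 [ 0.5944 -0.0295  0.1541] [-1.7957e+02 -1.0000e-02  9.0890e+01] [-3.2  0.2 -2.6] [-0.03  0.64 -0.02] 0.0243
```

>>> {"op": "arm_command", "data": {
  "commands": "0 4 0 -0.4 0 0 0; 0 2 0 0 0 0 0"
}}

```text
time: 11.32
tool_pos: [0.5981, -0.0295, 0.1541]
ee_rot: [-3.136, -0.0, 1.586]
wrist_force: [-6.3, 1.0, -0.6]
width: 0.0236
```

```bash
python3 -c "
from h import *
st()"
```

```text
11.32 [ 0.5981 -0.0295  0.1541] [-1.7967e+02 -1.0000e-02  9.0880e+01] [-6.3  1.  -0.6] [-0.04  1.31 -0.01] 0.0236
```

>>> {"op": "arm_command", "data": {
  "commands": "0 2 -0.7 -0.3 0 0 0; 0 3 -0.5 0 0 0 0"
}}

```text
time: 11.58
tool_pos: [0.5993, -0.0295, 0.1542]
ee_rot: [-3.132, -0.0, 1.586]
wrist_force: [-7.3, -0.8, -0.9]
width: 0.0236
```

```bash
python3 -c "
from h import *
st()"
```

```text
11.57 [ 0.5993 -0.0295  0.1542] [-1.7944e+02 -2.0000e-02  9.0850e+01] [-7.3 -0.8 -0.9] [-0.12  1.58 -0.03] 0.0236
```

>>> {"op": "arm_command", "data": {
  "commands": "0 3 0 -0.3 0 0 0; 0 3 0 0 0 0 0"
}}

```text
time: 11.82
tool_pos: [0.5995, -0.0295, 0.1542]
ee_rot: [-3.124, -0.0, 1.585]
wrist_force: [-12.6, -0.6, 1.5]
width: 0.0234
```

```bash
python3 -c "
from h import *
st()"
```

```text
11.82 [ 0.5995 -0.0295  0.1542] [-1.7897e+02 -2.0000e-02  9.0830e+01] [-12.6  -0.6   1.5] [-0.05  2.27 -0.03] 0.0234
```

Bolts were felt at x≈0.594 and the bar is flush at x≈0.5995, so the tabs entered at the first height. Now down, keeping a light inward push.

>>> {"op": "arm_command", "data": {
  "commands": "0 2 2 -1 0 0 0; 0 2 2 -0.5 0 0 0"
}}

```text
time: 12.08
tool_pos: [0.5999, -0.0295, 0.1515]
ee_rot: [3.14, -0.0, 1.585]
wrist_force: [-9.5, -0.0, 2.1]
width: 0.024
```

```bash
python3 -c "
from h import *
st()"
```

```text
12.07 [ 0.5999 -0.0295  0.1515] [ 1.7992e+02 -1.0000e-02  9.0810e+01] [-9.5 -0.   2.1] [-0.08  1.85 -0.05] 0.024
```

Moving down freely (fz +6 N over the free weight). Continue.

>>> {"op": "arm_command", "data": {
  "commands": "0 1.5 2 0 0 0 0; 0 1.5 2 0 0 0 0; 0 1.5 2 0 0 0 0"
}}

```text
time: 12.45
tool_pos: [0.5999, -0.0295, 0.1479]
ee_rot: [-3.135, 0.0, 1.585]
wrist_force: [-7.1, -0.0, 0.5]
width: 0.0232
```

```bash
python3 -c "
from h import *
st()"
```

```text
12.45 [ 0.5999 -0.0295  0.1479] [-1.7963e+02  1.0000e-02  9.0800e+01] [-7.1 -0.   0.5] [-0.04  1.61  0.03] 0.0232
```

>>> {"op": "arm_command", "data": {
  "commands": "0 0.5 2.5 -0.3 0 0 0; 0 0.5 2.5 0 0 0 0; 0 0.5 2.5 0 0 0 0"
}}

```text
time: 12.82
tool_pos: [0.5984, -0.0296, 0.1427]
ee_rot: [-3.136, 0.001, 1.585]
wrist_force: [-5.6, -0.1, 0.5]
width: 0.0238
```

```bash
python3 -c "
from h import *
st()"
```

```text
12.82 [ 0.5984 -0.0296  0.1427] [-1.7966e+02  4.0000e-02  9.0800e+01] [-5.6 -0.1  0.5] [-0.02  1.03 -0.02] 0.0238
```

>>> {"op": "arm_command", "data": {
  "commands": "0 1 2 -0.3 0 0 0; 0 1 2 0 0 0 0"
}}

```text
time: 13.08
tool_pos: [0.5999, -0.0296, 0.1398]
ee_rot: [-3.141, 0.001, 1.585]
wrist_force: [-3.5, -0.7, -1.8]
width: 0.0238
```

```bash
python3 -c "
from h import *
st()"
```

```text
13.07 [ 0.5999 -0.0296  0.1398] [-1.7997e+02  5.0000e-02  9.0800e+01] [-3.5 -0.7 -1.8] [-0.05  0.69  0.06] 0.0238
```

>>> {"op": "arm_command", "data": {
  "commands": "0 0.5 2 0 0 0 0; 0 0.5 2 0 0 0 0"
}}

```text
time: 13.32
tool_pos: [0.5999, -0.0296, 0.1395]
ee_rot: [-3.141, 0.001, 1.585]
wrist_force: [-7.0, -0.1, 6.2]
width: 0.0238
```

```bash
python3 -c "
from h import *
st()"
```

```text
13.32 [ 0.5999 -0.0296  0.1395] [-1.7995e+02  7.0000e-02  9.0800e+01] [-7.  -0.1  6.2] [ 0.03  1.63 -0.02] 0.0238
```

>>> {"op": "arm_command", "data": {
  "commands": "0 0 3 0 0 0 0; 0 0 3.5 0 0 0 0"
}}

```text
time: 13.58
tool_pos: [0.6, -0.0296, 0.1394]
ee_rot: [3.139, 0.002, 1.585]
wrist_force: [-7.4, -0.3, 8.7]
width: 0.0242
```

Run:
```python
from h import *
st()
s2=snapshot("scene");s=snapshot("top")
b=cv2.resize(s2["img"][230:300,295:415],None,fx=6,fy=6,interpolation=cv2.INTER_CUBIC)
cv2.imwrite("pics/crop7.png",b)
```

```text
13.57 [ 0.6    -0.0296  0.1394] [1.7984e+02 1.2000e-01 9.0820e+01] [-7.4 -0.3  8.7] [ 0.11  1.81 -0.09] 0.0242
```

View pics/crop7.png

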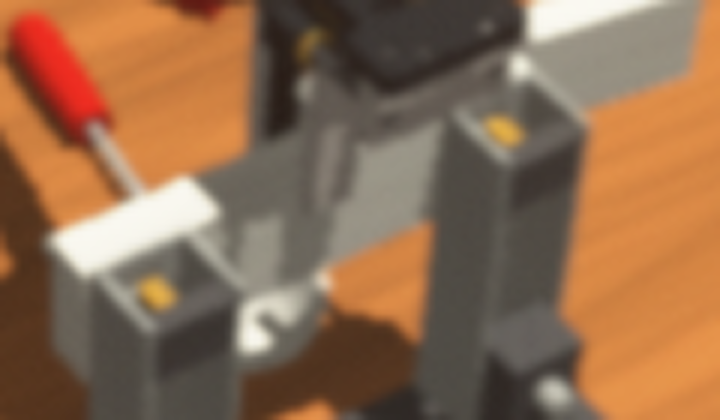

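The rail top is now just below the strip tops on both uprights and the orange bolts are visible at crop (158,292) and (505,130). Compare bolt positions numerically with the first pictures.

Run:
```python
from h import *
st()
def bl(im,box):
    x0,y0,x1,y1=box;c=im[y0:y1,x0:x1].astype(int)
    w=np.clip(c[...,1]-c[...,0]-40,0,None)*(c[...,1]>c[...,2]*.55) # yellowness
    ys,xs=np.mgrid[y0:y1,x0:x1];return round((w*xs).sum()/w.sum(),2),round((w*ys).sum()/w.sum(),2),int(w.sum())
cur=dict(scene=snapshot("scene")["img"],top=snapshot("top")["img"])
cv2.imwrite("pics/now_top.png",cur["top"]);cv2.imwrite("pics/now_scene.png",cur["scene"])
for n,bx in(("scene",[(315,273,327,285),(372,245,385,258)]),("top",[(294,158,306,173),(374,158,387,173)])):
    o=cv2.imread(f"pics/{n}0.png")
    for b in bx: print(n,bl(o,b),bl(cur[n],b))
```

```text
13.68 [ 0.6    -0.0296  0.1394] [1.7984e+02 1.3000e-01 9.0820e+01] [-7.3  0.8  8.3] [0.1  1.75 0.01] 0.0238
scene (np.float64(320.02), np.float64(277.94), 843) (np.float64(320.62), np.float64(278.37), 761)
scene (np.float64(378.54), np.float64(251.38), 561) (np.float64(378.5), np.float64(251.32), 701)
top (np.float64(299.21), np.float64(165.37), 3676) (np.float64(nan), np.float64(nan), 0)
top (np.float64(380.07), np.float64(165.62), 3348) (np.float64(380.08), np.float64(165.55), 3676)<stdin>:6: RuntimeWarning: invalid value encountered in scalar divide
```

>>> {"op": "arm_command", "data": {
  "commands": "0 0 0 0 0 0 0; 0 0 -1.5 0 0 0 0; 0 0 -2 0 0 0 0"
}}

```text
time: 14.15
tool_pos: [0.5998, -0.0295, 0.1407]
ee_rot: [3.141, 0.002, 1.585]
wrist_force: [-0.5, 0.4, -8.3]
width: 0.0239
```

```bash
python3 -c "
from h import *
st()"
```

```text
14.15 [ 0.5998 -0.0295  0.1407] [1.7994e+02 9.0000e-02 9.0820e+01] [-0.5  0.4 -8.3] [-0.12  0.25  0.02] 0.0239
```

>>> {"op": "arm_command", "data": {
  "commands": "0 0.5 2 0 0 0 0; 0 0.3 2 0 0 0 0; 0 0 2.5 0 0 0 0; 0 0 3 0 0 0 0; 0 0 0 0 0 0 0"
}}

```text
time: 14.78
tool_pos: [0.5998, -0.0295, 0.1396]
ee_rot: [3.138, 0.003, 1.585]
wrist_force: [-2.1, 0.5, -5.3]
width: 0.024
```

```bash
python3 -c "
from h import *
st()"
```

```text
14.78 [ 0.5998 -0.0295  0.1396] [1.798e+02 1.400e-01 9.082e+01] [-2.1  0.5 -5.3] [-0.01  0.64 -0.06] 0.024
```

>>> {"op": "arm_command", "data": {
  "commands": "0 0 0 0 0 0 0.6; 0 0 0 0 0 0 0.6; 0 0 0 0 0 0 0.6; 0 0 0 0 0 0 0.6; 0 0 0 0 0 0 0.6"
}}

```text
time: 15.4
tool_pos: [0.605, -0.03, 0.1434]
ee_rot: [3.124, 0.004, 1.585]
wrist_force: [-0.9, 1.1, -0.2]
width: 0.0562
```

```bash
python3 -c "
from h import *
st()"
```

```text
15.4 [ 0.605  -0.03    0.1434] [179.02   0.23  90.83] [-0.9  1.1 -0.2] [-0.1   0.08  0.  ] 0.0562
```

>>> {"op": "arm_command", "data": {
  "commands": "0 -3 -15 0.5 0 0 0.6; 0 -1 -30 0 0 0 0.6; 0 0 -40 0 0 0 0.6; 0 0 -40 0 0 0 0.6; 0 -50 -10 0 0 0 0.6; 0 -60 0 0 0 0 0.6; 0 -60 0 0 0 0 0.6; 0 -30 0 0 0 0 0.6; 0 0 0 0 0 0 0.6"
}}

```text
time: 16.52
tool_pos: [0.3955, -0.0328, 0.2896]
ee_rot: [3.125, 0.007, 1.585]
wrist_force: [0.6, 0.1, 0.6]
width: 0.0567
```

Run:
```python
from h import *
st()
s=snapshot("top");s2=snapshot("scene")
a=cv2.resize(s["img"][150:215,275:405],None,fx=5,fy=5,interpolation=cv2.INTER_CUBIC)
b=cv2.resize(s2["img"][235:285,290:420],None,fx=5,fy=5,interpolation=cv2.INTER_CUBIC)
cv2.imwrite("pics/crop8.png",np.vstack([a,b]))
```

```text
16.52 [ 0.3955 -0.0328  0.2896] [179.05   0.4   90.82] [0.6 0.1 0.6] [-0.07  0.03 -0.06] 0.0567
```

View pics/crop8.png

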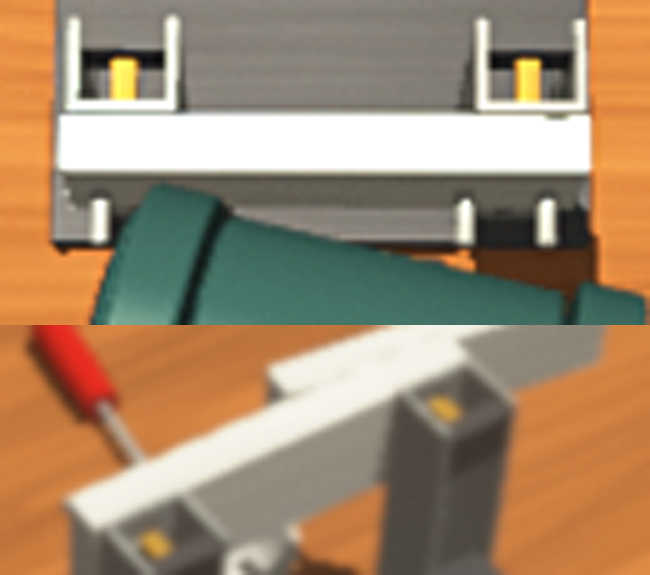

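The rail hangs flush on both strips, the bolts visible at (123,80) and (528,80) reaching forward to the strips. A numeric check on the bolts, then hand in.

Run:
```python
from h import *
def bl(im,box):
    x0,y0,x1,y1=box;c=im[y0:y1,x0:x1].astype(int)
    w=np.clip(c[...,1]-c[...,0]-40,0,None)
    ys,xs=np.mgrid[y0:y1,x0:x1];return np.round([(w*xs).sum()/w.sum(),(w*ys).sum()/w.sum()],2),int(w.sum())
im=snapshot("top");o=cv2.imread("pics/top0.png")
for b in[(294,158,306,173),(374,158,387,173)]: print(bl(o,b),bl(im["img"],b))
f=lambda c:(np.array(c,float)+.5)/5-.5+[275,150]
for c in((60,115),(590,115),(60,172),(590,172)): print(onz(im,f(c),.185).round(4))
```

```text
(array([299.21, 165.37]), 3676) (array([299.24, 165.32]), 3831)
(array([380.07, 165.62]), 3348) (array([380.08, 165.57]), 3656)
[0.6093 0.0815 0.185 ]
[ 0.6117 -0.139   0.185 ]
[0.5848 0.0809 0.185 ]
[ 0.5872 -0.1388  0.185 ]
```

```bash
python3 -c "
from h import *
st();print(robot.close_job())"
```

```text
16.68 [ 0.3973 -0.0329  0.288 ] [179.23   0.35  90.86] [-0.3  1.3  0. ] [-0.12  0.12 -0.01] 0.0561
the job is handed in; nothing more can be done
None
```

The tool rail is hanging on the rack with both tabs in their slots. I let go, backed the arm clear and handed the job in at about 16.7 s.

- **Finding the slots:** the tabs went in at the first height I tried. I felt the spring bolts, then pushed until the bar was flush, at about 13 N. I then pushed it down 14.5 mm to a hard stop, about 13 N above its free weight. That puts the slot edges at about z = 0.157 m, or 3 mm below nominal.
- **Bolts:** in the top picture taken after release, both bolts are within 0.1 pixel of where they started. A bolt pushed back would show about 2.5 pixels, so both appear to have snapped over the tabs.
- **Tug test:** before letting go I pulled up gently. The rail rose 1.3 mm and then resisted with about 4 N beyond its weight. I took that as play under the bolts, pressed it back down to the stop, then released.
- **Final position:** the rail is flush, and its size in the top picture fits the height measured with the arm.
- **Estimates that disagreed:** a first estimate from the feet of the uprights put the slot edges about 15 mm lower. The two-camera estimate agreed with the contact to within 1–2 mm. In the side picture taken just before release, the right bolt looked about 0.7 pixel off, and I relied on the top picture instead.

The robot did not touch the blank bar, the red look-alike or anything else on the bench.

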